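Lock the pie-table divider with its detent pin

TASK

The divider on the pie table has been slid to its new place and its foot is lined up with the hole in the block below. Pull the T-handled locking pin straight up out of the pin holder against its catch, push it down through the divider's foot until it snaps home with its flange flush on the socket rim, and let go. Leave the round-knobbed pin seated in the holder.

Things in the scene. Friction and masses are not known exactly. Their poses are not given: they have to be found in the camera images.
- tee_pin_grip (a point): Centre of the pin's black T-handle bar, 64 mm long (x) by 12 (y) by 16 high (z up). 34 mm below it lies the underside of a steel flange, 54 mm wide, 5 thick, on a 12 mm stem. Under that a 12 mm steel shank, 58 mm long, its last 5 mm tapering to a 5 mm tip; a groove snaps onto spring rollers in a socket. 120 g. Starts seated upright in the holder, free to turn; pulling it out takes about 9 N.
- knob_pin_grip (a point): Centre of the round black knob (34 mm wide, 20 high) of the other pin, seated in the holder's other socket, 120 mm from the T-handled pin; same shank, flange and height. To be left alone.
- holder: Grey pin holder, a block 70 (x) x 190 (y) x 40 mm fixed to the table; origin under its centre, z up. Two steel sockets at y = -60 and +60 mm hold the two pins, either way round. Their rims are 65 mm above the table; a pin's tip clears the rim after 58 mm of lift.
- socket_rim (a point): Centre of the empty socket's mouth on the fixed divider foot, at rim level, 65 mm above the table; z up. A cone 43 mm wide inside narrows to an upright 30 mm hole in 19 mm. Low rail (62 mm high) runs along +x to 215 mm. A lowered pin meets the spring rollers with its flange about 8 mm above the rim; about 8 N more presses it home, flange on rim, the T-handle's centre 34 mm above this point.
There are look-alikes about, which are no part of the job. What is shaped like the part that bears tee_pin_grip but blue or red is not meant.

How it is judged:
By the outcome, as a careful person would: the job done as asked, in the order asked, and still so for the second after the job is handed in, with the robot touching nothing.
It also fails if it takes over 42 s, if anything falls off the work surface, if the arm or the gripper's body presses on something with over 40 N, if the wrist force passes 120 N, or if a joint passes its speed limit or range.

ROBOT

A 6-joint arm with a two-finger parallel gripper is mounted at the origin on the work surface. World frame = base frame: x ahead of the robot, y to its left, z up, the work surface at z = 0. Lengths are in m, angles in rad, forces in N, time in s.
With the tool pointing down it reaches from about 0.25 to 0.725 m from the base axis. Payload 4 kg.
Tool frame: the origin (TCP) lies on the centre line of the jaws, within the pads' length; the fingertips stand 19 mm ahead of it and the grasp point (between the pads) is the TCP; z points along the fingers, y is the direction in which the jaws open and shut (so a half turn about z gives the same grasp; the last joint's range is limited). The gripper opens to 85 mm and grips with 20 to 120 N. Pads are 22 mm wide; open, the fingers measure 114 mm over their backs; the gripper's body (76 mm by 85 mm) begins 54 mm behind the grasp point. The pads swing forward as they close: fully open they stand 13 mm farther back than shut.
Start: joints at [-1.343, 0.241, 0.005, 1.335, 0, 1.571], TCP at [0.113, -0.487, 0.25] pointing down, gripper open.
Joint ranges: [-2.72, 2.72], [-1.05, 1.87], [-1.09, 1.28], [-1.99, 2.15], [-1.42, 1.44], [-3.14, 3.14]. Speed limits (rad/s): [2.79, 2.79, 3.14, 3.14, 3.14, 3.14].

INTERFACE

Orientations are given as a unit quaternion [x, y, z, w].
In Python, from workcell import bot gives the robot as it stands. The module is installed in compiled form; this text tells all that it offers.
- The arm moves only by the shell command python3 -m handwheel 'ROWS' [OPENING]. ROWS is JSON, a list of rows, each an object of numbers: "dx", "dy", "dz": the shift along the tool's x, y, z as a fraction of full scale; "ax", "ay", "az": the turn, a rotation vector about the tool's x, y, z as a fraction of full scale. In form: [{"dx": .., "dy": .., "dz": .., "ax": .., "ay": .., "az": ..}, ...]. A call has 1 to 12 rows; each row shifts and turns the commanded pose from where the row before left it, along the tool's axes as they then stand; what a row does not reach is not made up. Full scale, the value 1, is 2.5 cm for a shift and 0.15 rad for a turn. A row lasts 1/10 s, in which the tool goes at most 50 mm and 8.59 degrees, less where a joint would pass 70% of its speed; a pose out of reach is approached as far as the arm can. A call with a number of a shift or a turn outside -1 to 1 is refused whole. A call with a gripper value outside its range is refused whole. OPENING is the gripper's target within -1 to 1 (fully open at 1, half-way at 0, shut at -1), set as the call begins (- or left out, the last holds). The fingers move at their own pace and stop on an object; the grip force is fixed at half the most. Time passes only in rows, so rows that do not move let the fingers close. It gives the time, the measured TCP pose, the force and the opening at its end, in the units of the state.
- bot.get_obs(): the state, without advancing time (a new reading comes with each control period).
- bot.camera(name): name is "side" or "top" or "wrist"; returns a dict with "img" (384x512x3 uint8, red, green, blue), "intrinsics" (3x3 intrinsics, pixels), "eye" and "rotation" of the camera in the world. Camera axes: x right, y down, z forward; pixel columns grow to the right and rows downward; lengths in m; the calibration is good to about 2 mm. A picture is of the moment at which its call begins. There is no depth.
- bot.job_done(): hands the job in, once; it reports no verdict.
Trained networks look in a picture, given as the dict that the camera call returned (one of the last four; its "shot" number tells which), for a name from the list of things; names that differ only in an ending like _2 or _b are one class to them, and where a whole thing is asked for, a point or a joint stands for the part that bears it (a point fixed in the world has none). Each returns a list of dicts, best first, with "confidence" (0 to 1); they miss things now and then, are a little off and sometimes report something else, mostly with a low value. They report only what shows in the picture. A call takes as long as a camera call. They do not tell look-alikes from the thing itself.
- bot.trace(thing, picture): "region" (384x512 bool, what is visible of it) and "rect" ([centre column, centre row, width, height] in pixels, round what is visible of it).
The state is a dict: "clock": time; "joint_pos": joint angles; "joint_vel": joint speeds; "tau": joint torques, N m; "eef_pos": TCP position; "tool_rot": TCP orientation; "ft_force": force on the tool from outside, world axes, zero at the start; "ft_torque": the same for the moment, N m; "grip_width": finger opening in m.
Only numpy, scipy, OpenCV 4.12 (cv2) and the standard library are available. Lean on these libraries where they do the work, as an engineer would, in place of code of your own. Each camera call takes 0.05 s, during which the arm holds its last target.

## Working session

There is one attempt and no reset: what is moved stays moved. The work goes in short steps, Python scripts to look and compute and a shell command to move; the robot and the scene stay as the last step left them, time stands still between calls to the robot, and variables do not carry over. Pictures are saved under pics/ and viewed, and the job is handed in when it is done.

```bash
mkdir -p pics; cat > h.py <<'E'
import numpy as np, cv2
from workcell import bot
def snap(n,f):
    p=bot.camera(n); cv2.imwrite('pics/'+f,p['img'][:,:,::-1]); return p
def ray(p,u,v):
    d=np.linalg.inv(p['intrinsics'])@[u,v,1]; d=np.array(p['rotation'])@d
    return np.array(p['eye']),d/np.linalg.norm(d)
def atz(p,u,v,z):
    e,d=ray(p,u,v); return e+d*(z-e[2])/d[2]
def proj(p,X):
    c=np.array(p['rotation']).T@(np.array(X)-p['eye']); q=p['intrinsics']@c; return q[:2]/q[2]
def tri(l):
    A=0;b=0
    for e,d in l:
        P=np.eye(3)-np.outer(d,d);A=A+P;b=b+P@e
    return np.linalg.solve(A,b)
E
python3 - <<'E'
from h import *
np.set_printoptions(precision=4,suppress=True)
o=bot.get_obs();print(o['clock'],o['eef_pos'],o['tool_rot'],o['ft_force'])
for n in ('top','side'):
    p=snap(n,n+'1.png');print(n,p['eye'],p['rotation'],p['intrinsics'])
    for t in ('tee_pin_grip','knob_pin_grip','holder'):
        for r in bot.trace(t,p): print(t,np.round(r['rect'],1),r['confidence'])
E
```

```text
0.0 [ 0.1128 -0.4865  0.2494] [ 0.9935  0.1136 -0.0001 -0.001 ] [-0.8319  0.1623 -0.6941]
top [0.3944 0.0404 1.0165] [-0.6997  0.714  -0.0197  0.0147] [[375.2294   0.     253.7286]
 [  0.     375.2294 197.1699]
 [  0.       0.       1.    ]]
tee_pin_grip [215.1 241.8  25.9  24.1] 0.94
tee_pin_grip [138.2 204.5  20.5  26. ] 0.91
tee_pin_grip [197.4 206.1  27.1  22.9] 0.83
tee_pin_grip [215.8 163.8  21.2  20.9] 0.8
tee_pin_grip [169.2 247.   28.4  21.2] 0.74
knob_pin_grip [166.7 165.8  21.5  15.9] 0.66
holder [196.6 168.8  71.4  27.1] 0.98
side [-0.2495  0.6679  0.8958] [-0.3697  0.8322 -0.3785  0.1662] [[495.2097   0.     256.7634]
 [  0.     495.2097 190.5067]
 [  0.       0.       1.    ]]
tee_pin_grip [258.1 237.6  26.4  42. ] 0.97
tee_pin_grip [208.1 187.8  19.   26.6] 0.89
tee_pin_grip [226.7 264.5  28.2  43.7] 0.89
tee_pin_grip [221.1 225.2  28.9  32.6] 0.84
tee_pin_grip [165.8 257.2  24.8  39.6] 0.77
tee_pin_grip [171.1 210.1  23.5  27.4] 0.59
knob_pin_grip [169.2 211.8  22.7  28.3] 0.89
holder [187.9 221.2  76.7  52.8] 0.59
```

View pics/top1.png

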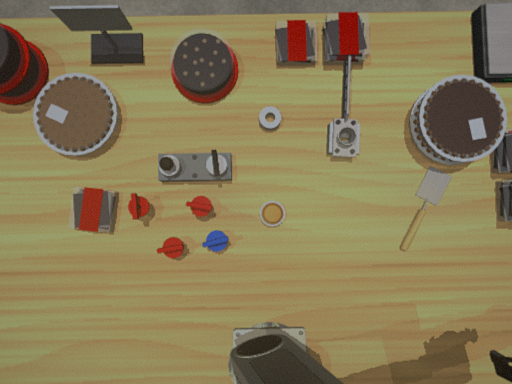

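View pics/side1.png

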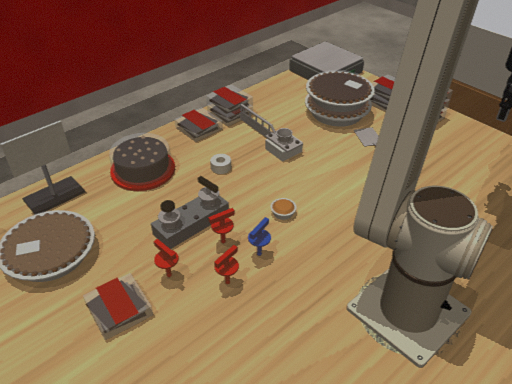

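```bash
sed -i "s/np.array(p\['rotation'\])/Rm(p)/g" h.py; cat >> h.py <<'E'
from scipy.spatial.transform import Rotation as Ro
def Rm(p): return Ro.from_quat(p['rotation']).as_matrix()
def crop(p,f,u,v,w,h,s):
    M=np.float32([[s,0,-s*(u-w/2)],[0,s,-s*(v-h/2)]])
    cv2.imwrite('pics/'+f,cv2.warpAffine(p['img'],M,(int(w*s),int(h*s)),flags=cv2.INTER_CUBIC)[:,:,::-1])
E
python3 - <<'E'
from h import *
np.set_printoptions(precision=4,suppress=True)
a=bot.camera('top');b=bot.camera('side')
crop(a,'ctA.png',196,165,100,75,8)
crop(a,'ctB.png',345,125,80,75,8)
crop(b,'csA.png',190,215,100,75,8)
crop(b,'csB.png',280,135,80,75,8)
for t in ('tee_pin_grip','knob_pin_grip','holder','socket_rim'):
  for p in (a,b):
    for r in bot.trace(t,p): print(t,np.round(r['rect'],1),r['confidence'])
E
```

```text
tee_pin_grip [197.7 205.1  29.2  22.1] 0.91
tee_pin_grip [215.7 239.7  20.6  21.7] 0.84
tee_pin_grip [215.1 161.2  20.9  23.5] 0.57
tee_pin_grip [138.2 206.9  21.4  25.6] 0.55
tee_pin_grip [207.9 187.7  18.8  26.2] 0.94
tee_pin_grip [220.4 224.2  31.   32.3] 0.81
tee_pin_grip [166.1 258.2  26.4  41.9] 0.75
tee_pin_grip [256.9 237.2  24.3  38.6] 0.63
tee_pin_grip [225.6 263.9  27.1  40.9] 0.57
tee_pin_grip [171.2 210.8  26.3  24.5] 0.44
knob_pin_grip [167.9 166.9  20.7  17.6] 0.55
knob_pin_grip [170.4 211.7  23.5  29.3] 0.87
holder [196.9 167.4  72.4  27.6] 0.75
holder [188.1 221.8  77.8  49.5] 0.87
socket_rim [341.3 108.   33.4 103.6] 0.66
socket_rim [269.9 134.4  66.5  54.6] 0.73
```

View pics/ctA.png

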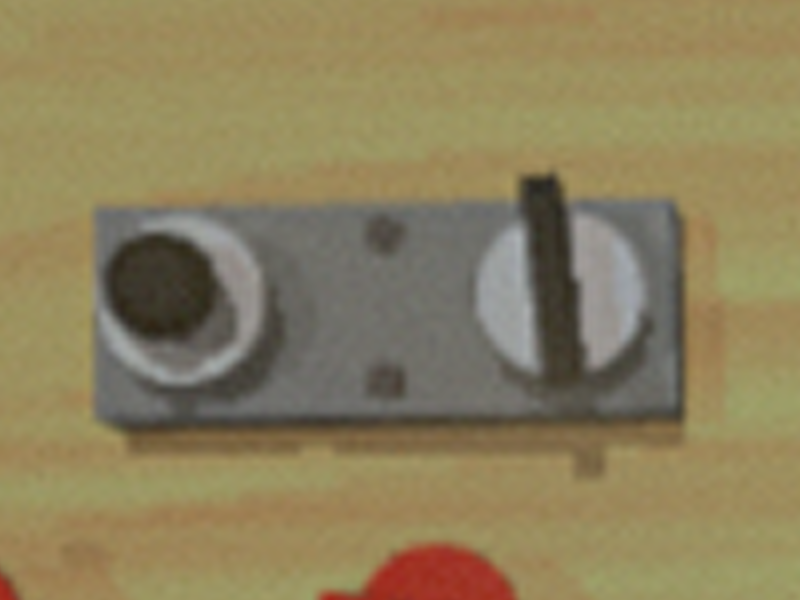

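View pics/ctB.png

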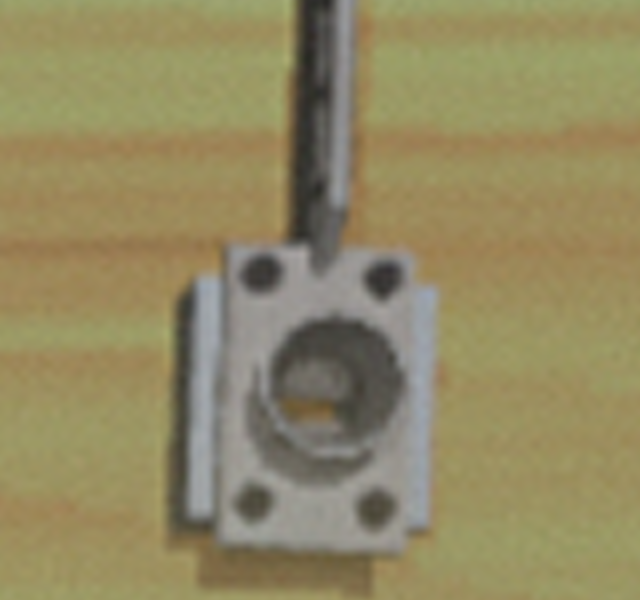

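View pics/csA.png

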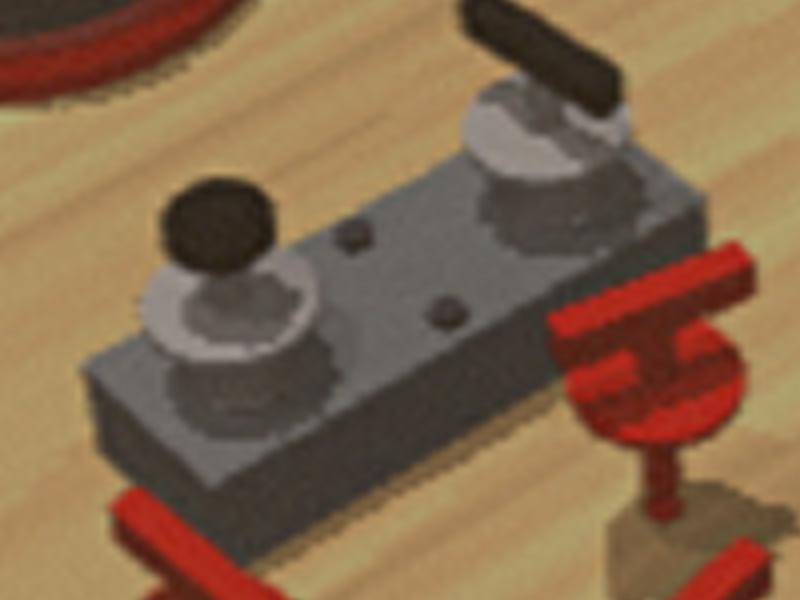

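View pics/csB.png

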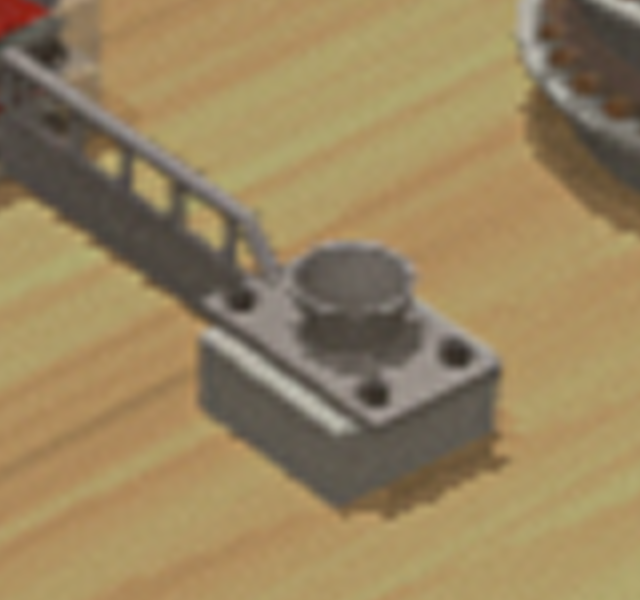

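```bash
python3 - <<'E'
from h import *
np.set_printoptions(precision=4,suppress=True)
a=bot.camera('top');b=bot.camera('side')
e1=atz(a,213.25,149.5,.107);e2=atz(a,216,175.6,.107)
print('bar',e1,e2,(e1+e2)/2,np.linalg.norm(e1-e2),np.arctan2(*(e1-e2)[1::-1]))
print('flange',atz(a,216,164.4,.070),atz(b,208,193.5,.070), 'flange width',np.linalg.norm(atz(a,205.4,164.4,.07)-atz(a,226.6,164.4,.07)))
print('bartri',tri([ray(a,214.6,162.5),ray(b,207.5,184)]))
print('knob',atz(a,166,163.5,.109))
print('rim',atz(a,347.25,136,.065),atz(b,284,132.5,.065),tri([ray(a,347.25,136),ray(b,284,132.5)]))
print(bot.get_obs()['clock'])
E
```

```text
bar [0.557  0.1299 0.107 ] [0.493  0.1242 0.107 ] [0.525 0.127 0.107] 0.06432009796279835 0.08884136628248879
flange [0.5255 0.1271 0.07  ] [0.522  0.1308 0.07  ] flange width 0.053697285884828874
bartri [0.5261 0.1276 0.097 ]
knob [0.5246 0.2448 0.109 ]
rim [ 0.5928 -0.2097  0.065 ] [ 0.5913 -0.2057  0.065 ] [ 0.5941 -0.21    0.0616]
1.0
```

```bash
python3 -m handwheel '[{"az":0.93},{"dy":-1,"dx":0.8},{"dy":-1,"dx":0.8},{"dy":-1,"dx":0.8},{"dy":-1,"dx":0.8},{"dy":-1,"dx":0.8},{"dy":-1,"dx":0.8},{"dy":-1,"dx":0.8},{"dy":-1,"dx":0.8},{"dy":-1,"dx":0.8},{"dy":-1,"dx":0.8},{"dy":-1,"dx":0.8}]' 1
python3 -m handwheel '[{"dy":-1,"dx":0.8},{"dy":-1,"dx":0.8},{"dy":-1,"dx":0.8},{"dy":-1,"dx":0.8},{"dy":-1,"dx":0.8},{"dy":-1,"dx":0.8},{"dy":-1,"dx":0.8},{"dy":-1,"dx":0.8},{"dy":-1,"dx":0.8},{"dy":-1,"dx":0.8},{"dy":-1,"dx":0.8,"dz":0.5},{}]'
cat >> h.py <<'E'
def togo(T,yaw):
    o=bot.get_obs();R=Ro.from_quat(o['tool_rot']).as_matrix()
    y=np.arctan2(R[1,0],R[0,0]); d=(np.array(T)-o['eef_pos'])
    print('t',o['clock'],'pos',o['eef_pos'],'yaw',y,'tilt',R[2],'F',o['ft_force'],'w',o['grip_width'])
    print('units dxyz',R.T@d/.025,'az',-(yaw-y)/.15)
np.set_printoptions(precision=4,suppress=True)
E
python3 -c "
from h import *
togo([.525,.127,.2],.089)
p=snap('wrist','w1.png')
for r in bot.trace('tee_pin_grip',p): print(r['rect'],r['confidence'])
print(proj(p,[.525,.127,.107]))"
```

```text
t 1.0 pos [ 0.1129 -0.4871  0.2503] yaw 0.2277997649526498 tilt [-0.  0. -1.] F [-0.6734 -0.3395  0.0983] w 0.08538658972788787
units dxyz [ 21.6044 -20.207    2.0118] az 0.9253317663509988
[-1053.6192 -1186.1401]invalid input
invalid input
```

View pics/w1.png

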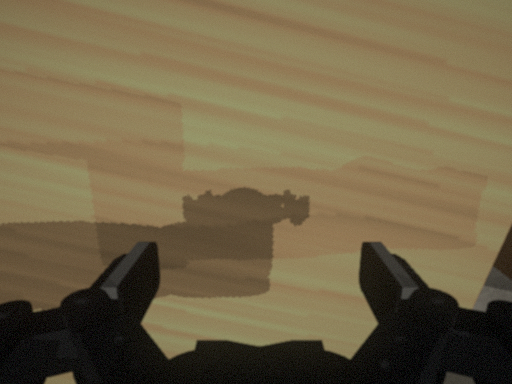

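```bash
python3 -m handwheel '[{"dx":0,"dy":0,"dz":0,"ax":0,"ay":0,"az":0.93}]' 1
```

```text
clock: 1.2
eef_pos: [0.1129, -0.4871, 0.2503]
tool_rot: [0.999, 0.042, 0.0, 0.0]
ft_force: [-0.7, -0.6, -0.7]
grip_width: 0.0856
```

```bash
python3 -m handwheel '[{"dx":0.8,"dy":-1,"dz":0,"ax":0,"ay":0,"az":0},{"dx":0.8,"dy":-1,"dz":0,"ax":0,"ay":0,"az":0},{"dx":0.8,"dy":-1,"dz":0,"ax":0,"ay":0,"az":0},{"dx":0.8,"dy":-1,"dz":0,"ax":0,"ay":0,"az":0},{"dx":0.8,"dy":-1,"dz":0,"ax":0,"ay":0,"az":0},{"dx":0.8,"dy":-1,"dz":0,"ax":0,"ay":0,"az":0},{"dx":0.8,"dy":-1,"dz":0,"ax":0,"ay":0,"az":0},{"dx":0.8,"dy":-1,"dz":0,"ax":0,"ay":0,"az":0},{"dx":0.8,"dy":-1,"dz":0,"ax":0,"ay":0,"az":0},{"dx":0.8,"dy":-1,"dz":0,"ax":0,"ay":0,"az":0},{"dx":0.8,"dy":-1,"dz":0,"ax":0,"ay":0,"az":0},{"dx":0.8,"dy":-1,"dz":0,"ax":0,"ay":0,"az":0}]'
python3 -c "
from h import *
togo([.525,.127,.2],.089)"
```

```text
clock: 2.4
eef_pos: [0.3261, -0.1659, 0.2506]
tool_rot: [0.999, 0.044, 0.0, 0.0]
ft_force: [0.5, -0.7, -0.1]
grip_width: 0.0855
t 2.4 pos [ 0.3261 -0.1659  0.2506] yaw 0.08825006836606802 tilt [ 0.0007  0.0005 -1.    ] F [ 0.4652 -0.6696 -0.0575] w 0.08553176409237599
units dxyz [  8.9555 -10.9716   2.0232] az -0.004999544226213145
```

```bash
python3 -m handwheel '[{"dx":0.8,"dy":-1,"dz":0,"ax":0,"ay":0,"az":0},{"dx":0.8,"dy":-1,"dz":0,"ax":0,"ay":0,"az":0},{"dx":0.8,"dy":-1,"dz":0,"ax":0,"ay":0,"az":0},{"dx":0.8,"dy":-1,"dz":0,"ax":0,"ay":0,"az":0},{"dx":0.8,"dy":-1,"dz":0,"ax":0,"ay":0,"az":0},{"dx":0.8,"dy":-1,"dz":0,"ax":0,"ay":0,"az":0},{"dx":0.8,"dy":-1,"dz":0,"ax":0,"ay":0,"az":0},{"dx":0.8,"dy":-1,"dz":0,"ax":0,"ay":0,"az":0},{"dx":0.8,"dy":-1,"dz":0,"ax":0,"ay":0,"az":0},{"dx":0.8,"dy":-1,"dz":0.5,"ax":0,"ay":0,"az":0},{"dx":0.4,"dy":-0.6,"dz":0.5,"ax":0,"ay":0,"az":0},{"dx":0,"dy":0,"dz":0,"ax":0,"ay":0,"az":0}]'
python3 -c "
from h import *
togo([.525,.127,.2],.089)
p=snap('wrist','w2.png')
for r in bot.trace('tee_pin_grip',p): print(r['rect'],r['confidence'])
print(proj(p,[.525,.127,.107]),proj(p,[.557,.1299,.107]),proj(p,[.493,.1242,.107]))"
```

```text
clock: 3.6
eef_pos: [0.5137, 0.0806, 0.2235]
tool_rot: [0.997, 0.07, -0.003, -0.014]
ft_force: [0.0, -0.2, 0.3]
grip_width: 0.0852
t 3.6 pos [0.5137 0.0806 0.2235] yaw 0.1406027673761019 tilt [-0.0046 -0.0291 -0.9996] F [ 0.0131 -0.172   0.2772] w 0.08517538998297626
units dxyz [ 0.7114 -1.7482  0.9893] az 0.34401844917401264
[82.2, 262.9, 66.6, 50.3] 0.86
[213.3, 163.7, 65.2, 92.9] 0.77
[163.3, 311.4, 40.0, 49.1] 0.74
[32.8, 259.4, 59.0, 93.9] 0.71
[248.2, 251.4, 85.8, 84.9] 0.56
[203.7768 163.3474] [204.0293 118.7017] [203.411  204.8633]
```

View pics/w2.png

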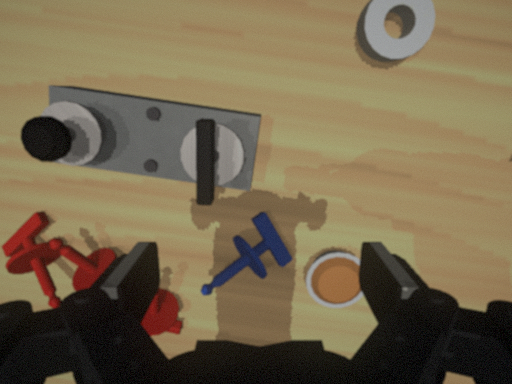

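```bash
python3 -m handwheel '[{"dx":0,"dy":0,"dz":0,"ax":0,"ay":0,"az":0}]'
python3 -c "
from h import *
togo([.525,.127,.2],.089)
o=bot.get_obs();R=Ro.from_quat(o['tool_rot']);print((R.inv()*Ro.from_rotvec([0,0,.089])*Ro.from_quat([1,0,0,0])).as_rotvec()/.15,o['joint_pos'],o['joint_vel'])"
```

```text
clock: 3.8
eef_pos: [0.5137, 0.0795, 0.2265]
tool_rot: [0.997, 0.069, -0.001, -0.014]
ft_force: [-0.6, -0.0, 1.2]
grip_width: 0.0856
t 3.8 pos [0.5137 0.0795 0.2265] yaw 0.13869006230722805 tilt [-0.0004 -0.0288 -0.9996] F [-0.6174 -0.0446  1.2485] w 0.0855879661930182
units dxyz [ 0.709  -1.7894  1.1102] az 0.33126708204818706
[-0.1922  0.0073  0.3312] [0.1377 0.2914 0.0101 1.2899 0.0288 3.1406] [-0.0034 -0.0087  0.0069 -0.0038 -0.0009 -0.0003]
```

```bash
python3 -m handwheel '[{"dx":0,"dy":0,"dz":0,"ax":-0.19,"ay":0,"az":-0.6},{"dx":0,"dy":0,"dz":0,"ax":0,"ay":0,"az":-1},{"dx":0,"dy":0,"dz":0,"ax":0,"ay":0,"az":-1},{"dx":0,"dy":0,"dz":0,"ax":0,"ay":0,"az":-1},{"dx":0,"dy":0,"dz":0,"ax":0,"ay":0,"az":-1},{"dx":0,"dy":0,"dz":0,"ax":0,"ay":0,"az":-1},{"dx":0,"dy":0,"dz":0,"ax":0,"ay":0,"az":-1},{"dx":0,"dy":0,"dz":0,"ax":0,"ay":0,"az":-1},{"dx":0,"dy":0,"dz":0,"ax":0,"ay":0,"az":-1},{"dx":0,"dy":0,"dz":0,"ax":0,"ay":0,"az":-1},{"dx":0,"dy":0,"dz":0,"ax":0,"ay":0,"az":-1}]'
cat >> h.py <<'E'
def aim(T,yaw=.089+np.pi):
    o=bot.get_obs();R=Ro.from_quat(o['tool_rot'])
    print('t',o['clock'],'pos',o['eef_pos'],'F',o['ft_force'],'w',o['grip_width'],'j',o['joint_pos'])
    print('units d',R.inv().apply(np.array(T)-o['eef_pos'])/.025,'a',(R.inv()*Ro.from_rotvec([0,0,yaw])*Ro.from_quat([1,0,0,0])).as_rotvec()/.15)
E
python3 -c "
from h import *
aim([.525,.127,.2])"
```

```text
clock: 4.9
eef_pos: [0.514, 0.0794, 0.2271]
tool_rot: [0.647, 0.763, 0.001, 0.001]
ft_force: [-0.3, 1.1, 0.3]
grip_width: 0.0854
t 4.9 pos [0.514  0.0794 0.2271] F [-0.3469  1.1138  0.3086] w 0.08543696331589988 j [0.153  0.2895 0.0095 1.2883 0.0004 1.56  ]
units d [1.8071 0.7404 1.0863] a [ 0.0152  0.01   -9.9733]
```

```bash
python3 -m handwheel '[{"dx":0,"dy":0,"dz":0,"ax":0,"ay":0,"az":-1},{"dx":0,"dy":0,"dz":0,"ax":0,"ay":0,"az":-1},{"dx":0,"dy":0,"dz":0,"ax":0,"ay":0,"az":-1},{"dx":0,"dy":0,"dz":0,"ax":0,"ay":0,"az":-1},{"dx":0,"dy":0,"dz":0,"ax":0,"ay":0,"az":-1},{"dx":0,"dy":0,"dz":0,"ax":0,"ay":0,"az":-1},{"dx":0,"dy":0,"dz":0,"ax":0,"ay":0,"az":-1},{"dx":0,"dy":0,"dz":0,"ax":0,"ay":0,"az":-1},{"dx":0,"dy":0,"dz":0,"ax":0,"ay":0,"az":-1},{"dx":-0.3,"dy":0.9,"dz":0.5,"ax":0,"ay":0,"az":-0.8},{"dx":-0.3,"dy":0.9,"dz":0.5,"ax":0,"ay":0,"az":0},{"dx":0,"dy":0,"dz":0,"ax":0,"ay":0,"az":0}]'
python3 -c "
from h import *
aim([.525,.127,.102])
p=snap('wrist','w3.png')
for r in bot.trace('tee_pin_grip',p): print(r['rect'],r['confidence'])
print(proj(p,[.525,.127,.107]),proj(p,[.557,.1299,.107]),proj(p,[.493,.1242,.107]))"
```

```text
clock: 6.1
eef_pos: [0.5289, 0.1261, 0.2003]
tool_rot: [-0.03, 1.0, 0.001, -0.0]
ft_force: [-0.6, -0.6, -0.8]
grip_width: 0.0858
t 6.1 pos [0.5289 0.1261 0.2003] F [-0.5638 -0.6337 -0.8294] w 0.08581903816599773 j [0.2335 0.3524 0.0272 1.2456 0.0011 0.174 ]
units d [0.1518 0.0407 3.9318] a [ 0.0072 -0.0013 -0.1968]
[260.9, 191.9, 68.7, 97.6] 0.76
[210.2, 45.3, 95.9, 90.6] 0.73
[431.2, 24.7, 79.7, 49.2] 0.68
[487.0, 32.6, 47.7, 62.6] 0.57
[259.6773 194.8881] [261.0275 238.7409] [258.3736 147.5609]
```

View pics/w3.png

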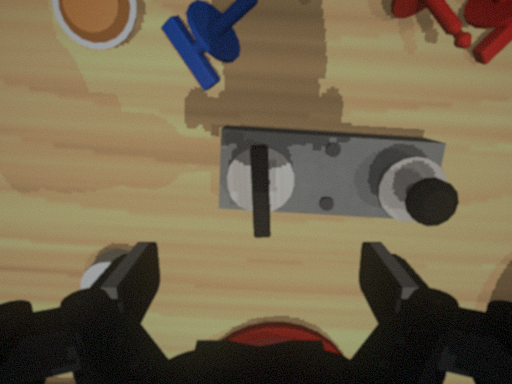

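```bash
python3 -m handwheel '[{"dx":0.18,"dy":0.04,"dz":0.9,"ax":0,"ay":0,"az":-0.2},{"dx":0,"dy":0,"dz":0.9,"ax":0,"ay":0,"az":0},{"dx":0,"dy":0,"dz":0.9,"ax":0,"ay":0,"az":0},{"dx":0,"dy":0,"dz":0.9,"ax":0,"ay":0,"az":0},{"dx":0,"dy":0,"dz":0.33,"ax":0,"ay":0,"az":0},{"dx":0,"dy":0,"dz":0,"ax":0,"ay":0,"az":0}]'
python3 -m handwheel '[{"dx":0,"dy":0,"dz":0,"ax":0,"ay":0,"az":0},{"dx":0,"dy":0,"dz":0,"ax":0,"ay":0,"az":0},{"dx":0,"dy":0,"dz":0,"ax":0,"ay":0,"az":0},{"dx":0,"dy":0,"dz":0,"ax":0,"ay":0,"az":0},{"dx":0,"dy":0,"dz":0,"ax":0,"ay":0,"az":0},{"dx":0,"dy":0,"dz":0,"ax":0,"ay":0,"az":0},{"dx":0,"dy":0,"dz":0,"ax":0,"ay":0,"az":0},{"dx":0,"dy":0,"dz":0,"ax":0,"ay":0,"az":0}]' -1
python3 -c "
from h import *
aim([.524,.127,.101])
p=snap('wrist','w4.png');p=bot.camera('side');crop(p,'s4.png',200,200,120,90,6)"
```

```text
clock: 6.8
eef_pos: [0.5242, 0.1248, 0.1025]
tool_rot: [-0.043, 0.999, 0.0, -0.0]
ft_force: [-0.4, -0.3, -0.4]
grip_width: 0.0854
clock: 7.6
eef_pos: [0.5253, 0.126, 0.1033]
tool_rot: [-0.044, 0.999, 0.0, 0.001]
ft_force: [-0.7, 1.1, 3.4]
grip_width: 0.0106
t 7.6 pos [0.5253 0.126  0.1033] F [-0.6505  1.0776  3.364 ] w 0.010563048219684193 j [ 0.235   0.4251 -0.1342  1.0094  0.0006  0.147 ]
units d [0.049  0.0453 0.0914] a [ 0.0059  0.0126 -0.0064]
```

View pics/w4.png

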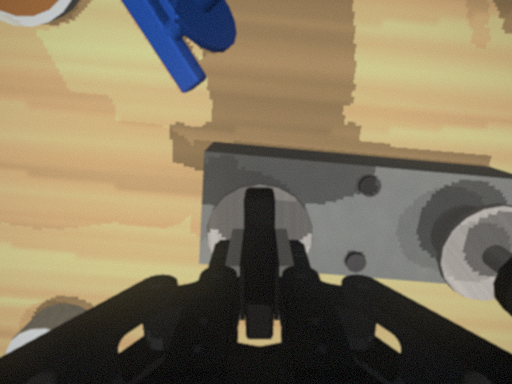

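View pics/s4.png

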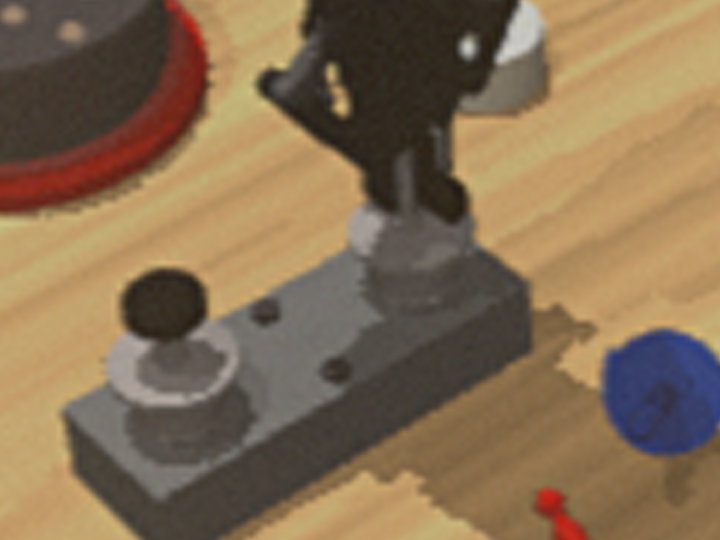

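```bash
python3 -m handwheel '[{"dx":0,"dy":0,"dz":-0.25,"ax":0,"ay":0,"az":0},{"dx":0,"dy":0,"dz":-0.25,"ax":0,"ay":0,"az":0},{"dx":0,"dy":0,"dz":-0.25,"ax":0,"ay":0,"az":0},{"dx":0,"dy":0,"dz":-0.4,"ax":0,"ay":0,"az":0},{"dx":0,"dy":0,"dz":-0.4,"ax":0,"ay":0,"az":0},{"dx":0,"dy":0,"dz":-0.4,"ax":0,"ay":0,"az":0},{"dx":0,"dy":0,"dz":-0.4,"ax":0,"ay":0,"az":0},{"dx":0,"dy":0,"dz":-0.4,"ax":0,"ay":0,"az":0},{"dx":0,"dy":0,"dz":-0.4,"ax":0,"ay":0,"az":0},{"dx":0,"dy":0,"dz":-0.4,"ax":0,"ay":0,"az":0},{"dx":0,"dy":0,"dz":0,"ax":0,"ay":0,"az":0}]'
python3 -c "
from h import *
aim([.593,-.209,.19])
p=bot.camera('side');crop(p,'s5.png',200,190,120,90,6);p=snap('wrist','w5.png')"
```

```text
clock: 8.8
eef_pos: [0.526, 0.126, 0.1935]
tool_rot: [-0.044, 0.999, 0.001, 0.002]
ft_force: [-0.5, 0.1, -1.6]
grip_width: 0.0107
t 8.8 pos [0.526  0.126  0.1935] F [-0.4782  0.086  -1.602 ] w 0.010663761434480546 j [0.2348 0.3479 0.0022 1.2207 0.0005 0.1469]
units d [ -1.4934 -13.5839   0.1294] a [ 0.0078  0.0287 -0.0069]
```

View pics/s5.png

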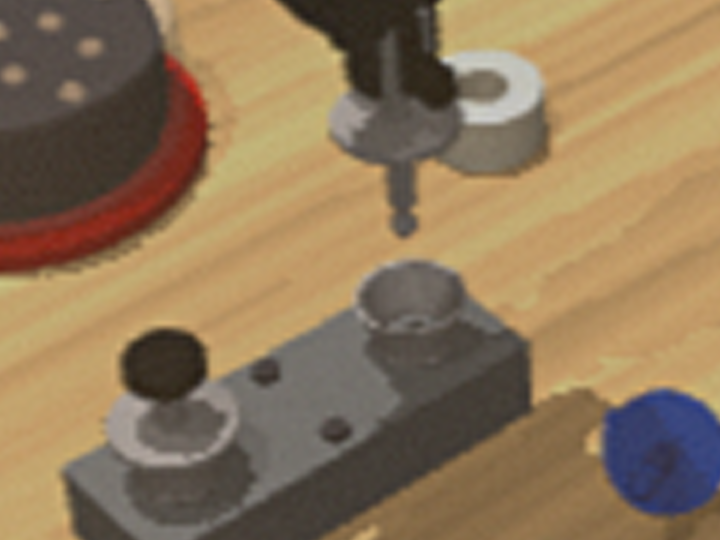

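View pics/w5.png

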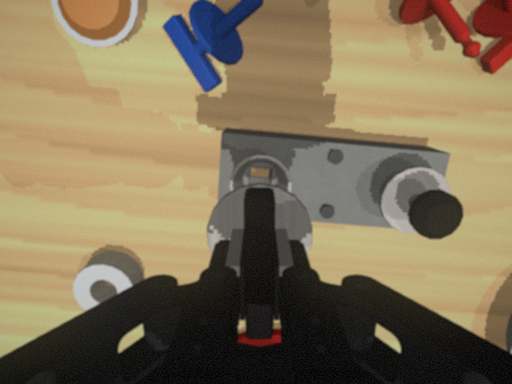

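```bash
python3 -m handwheel '[{"dx":-0.1,"dy":-0.5,"dz":0,"ax":0,"ay":0,"az":0},{"dx":-0.1,"dy":-1,"dz":0,"ax":0,"ay":0,"az":0},{"dx":-0.1,"dy":-1,"dz":0,"ax":0,"ay":0,"az":0},{"dx":-0.1,"dy":-1,"dz":0,"ax":0,"ay":0,"az":0},{"dx":-0.1,"dy":-1,"dz":0,"ax":0,"ay":0,"az":0},{"dx":-0.1,"dy":-1,"dz":0,"ax":0,"ay":0,"az":0},{"dx":-0.1,"dy":-1,"dz":0,"ax":0,"ay":0,"az":0},{"dx":-0.1,"dy":-1,"dz":0,"ax":0,"ay":0,"az":0},{"dx":-0.1,"dy":-1,"dz":0,"ax":0,"ay":0,"az":0},{"dx":-0.1,"dy":-1,"dz":0,"ax":0,"ay":0,"az":0},{"dx":-0.1,"dy":-1,"dz":0,"ax":0,"ay":0,"az":0},{"dx":-0.1,"dy":-1,"dz":0,"ax":0,"ay":0,"az":0}]'
python3 -m handwheel '[{"dx":-0.1,"dy":-1,"dz":0,"ax":0,"ay":0,"az":0},{"dx":-0.1,"dy":-0.7,"dz":0,"ax":0,"ay":0,"az":0},{"dx":-0.1,"dy":-0.4,"dz":0,"ax":0,"ay":0,"az":0},{"dx":0,"dy":0,"dz":0,"ax":0,"ay":0,"az":0},{"dx":0,"dy":0,"dz":0,"ax":0,"ay":0,"az":0}]'
python3 -c "
from h import *
aim([.594,-.209,.1033])
p=bot.camera('side');crop(p,'s6.png',280,120,120,90,6);print(proj(p,[.593,-.209,.065]));p=snap('wrist','w6.png');print(proj(p,[.593,-.209,.065]))
p=bot.camera('top');crop(p,'t6.png',345,135,80,60,8)"
```

```text
clock: 10.1
eef_pos: [0.5795, -0.16, 0.1904]
tool_rot: [-0.044, 0.999, 0.0, -0.0]
ft_force: [1.0, 0.2, -2.0]
grip_width: 0.0108
clock: 10.6
eef_pos: [0.5917, -0.2094, 0.1908]
tool_rot: [-0.044, 0.999, 0.001, -0.0]
ft_force: [0.6, 1.2, -1.6]
grip_width: 0.0106
t 10.6 pos [ 0.5917 -0.2094  0.1908] F [ 0.6147  1.2009 -1.6382] w 0.010555420832728491 j [-0.3408  0.5249  0.2701  1.3168  0.0015 -0.4286]
units d [-0.0921  0.0017  3.4999] a [ 0.0111 -0.0004 -0.0076]
[284.3959 131.8197]
[257.8338 188.7221]
```

View pics/s6.png

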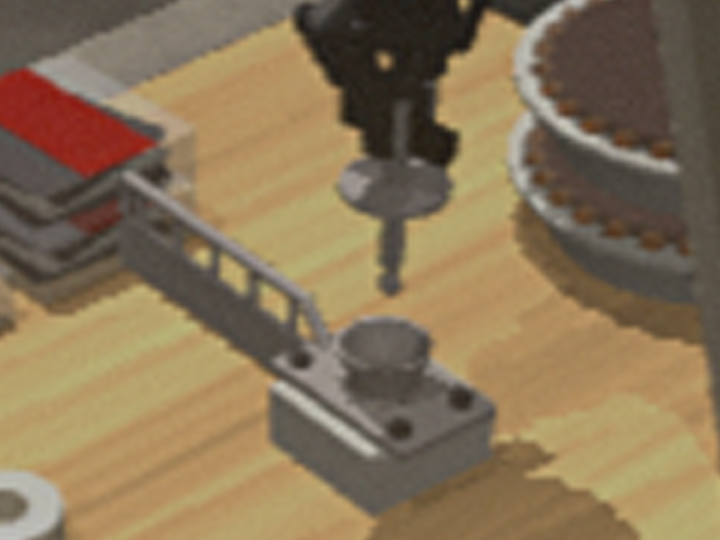

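View pics/w6.png

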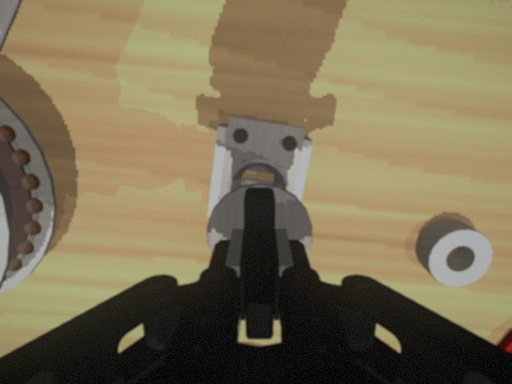

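```bash
python3 -c "
import cv2,numpy as np
a=cv2.imread('pics/w5.png')[130:220,210:310];b=cv2.imread('pics/w6.png')[130:220,210:310]
f=lambda x:cv2.resize(x,None,fx=4,fy=4,interpolation=cv2.INTER_CUBIC)
cv2.imwrite('pics/cmp.png',np.hstack([f(a),f(b)[:,:400]]))"
```

```text
(no output)
```

View pics/cmp.png

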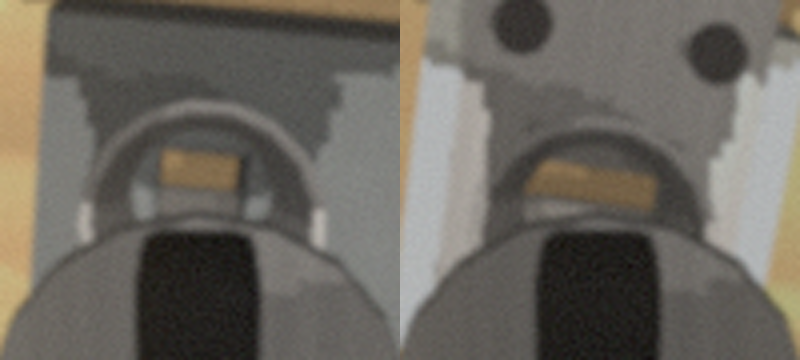

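View pics/t6.png

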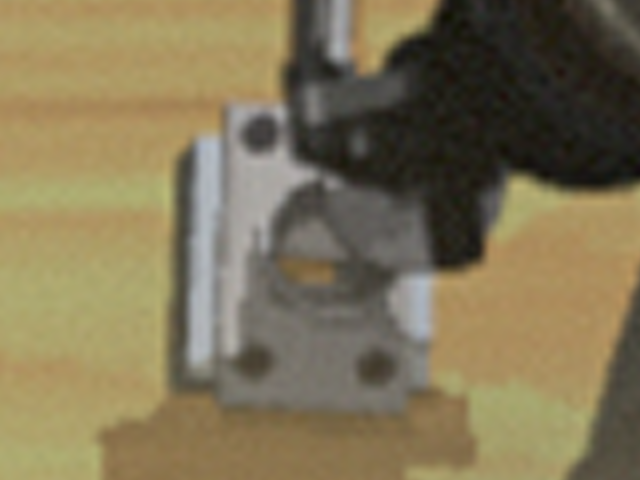

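```bash
python3 -m handwheel '[{"dx":-0.13,"dy":0,"dz":0.4,"ax":0,"ay":0,"az":0},{"dx":0,"dy":0,"dz":0.5,"ax":0,"ay":0,"az":0},{"dx":0,"dy":0,"dz":0.5,"ax":0,"ay":0,"az":0},{"dx":0,"dy":0,"dz":0.5,"ax":0,"ay":0,"az":0},{"dx":0,"dy":0,"dz":0.5,"ax":0,"ay":0,"az":0},{"dx":0,"dy":0,"dz":0.4,"ax":0,"ay":0,"az":0},{"dx":0,"dy":0,"dz":0.2,"ax":0,"ay":0,"az":0},{"dx":0,"dy":0,"dz":0,"ax":0,"ay":0,"az":0}]'
python3 -c "
from h import *
aim([.595,-.209,.1033])
p=bot.camera('side');crop(p,'s7.png',280,120,120,90,6)"
```

```text
clock: 11.55
eef_pos: [0.5948, -0.2093, 0.1157]
tool_rot: [-0.044, 0.999, 0.001, -0.0]
ft_force: [-1.1, 0.7, 0.6]
grip_width: 0.0104
t 11.55 pos [ 0.5948 -0.2093  0.1157] F [-1.0785  0.7212  0.5636] w 0.010432724935875026 j [-0.3387  0.5795  0.1607  1.153   0.0008 -0.4265]
units d [-0.0088  0.0092  0.4957] a [ 0.0079 -0.004  -0.0081]
```

View pics/s7.png

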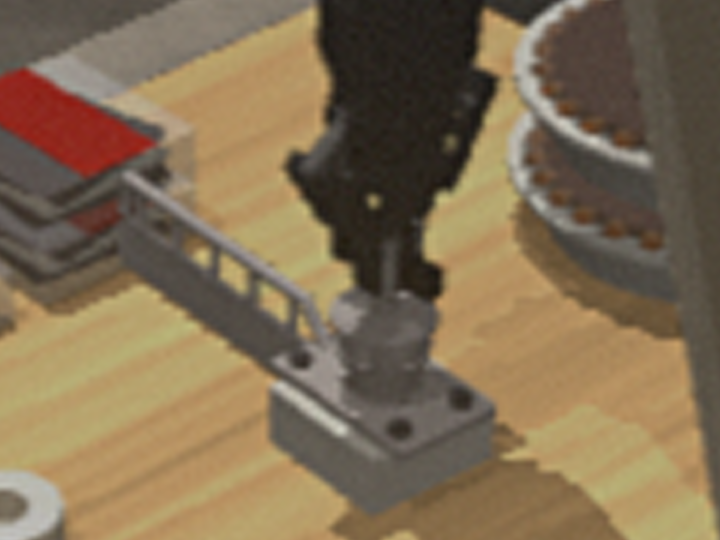

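```bash
python3 -m handwheel '[{"dx":0,"dy":0,"dz":0.1,"ax":0,"ay":0,"az":0},{"dx":0,"dy":0,"dz":0.1,"ax":0,"ay":0,"az":0},{"dx":0,"dy":0,"dz":0.1,"ax":0,"ay":0,"az":0}]'
python3 -m handwheel '[{"dx":0,"dy":0,"dz":0.1,"ax":0,"ay":0,"az":0},{"dx":0,"dy":0,"dz":0.1,"ax":0,"ay":0,"az":0},{"dx":0,"dy":0,"dz":0,"ax":0,"ay":0,"az":0}]'
```

```text
clock: 11.9
eef_pos: [0.5955, -0.2095, 0.1093]
tool_rot: [-0.044, 0.999, 0.0, 0.001]
ft_force: [-1.6, 0.2, 0.8]
grip_width: 0.0108
clock: 12.2
eef_pos: [0.5953, -0.2091, 0.1034]
tool_rot: [-0.044, 0.999, 0.001, 0.0]
ft_force: [-2.7, 0.8, 0.0]
grip_width: 0.0109
```

```bash
python3 -m handwheel '[{"dx":0,"dy":0,"dz":0.06,"ax":0,"ay":0,"az":0},{"dx":0,"dy":0,"dz":0.06,"ax":0,"ay":0,"az":0},{"dx":0,"dy":0,"dz":0,"ax":0,"ay":0,"az":0}]'
python3 -c "
from h import *
aim([.595,-.209,.1033])
p=bot.camera('side');crop(p,'s8.png',280,125,80,60,9)"
```

```text
clock: 12.5
eef_pos: [0.5953, -0.2092, 0.1033]
tool_rot: [-0.044, 0.999, 0.0, 0.001]
ft_force: [-7.4, 2.5, 12.4]
grip_width: 0.0108
t 12.5 pos [ 0.5953 -0.2092  0.1033] F [-7.4464  2.547  12.3663] w 0.010758736548401855 j [-0.3384  0.5886  0.142   1.1227  0.0012 -0.4264]
units d [ 0.0103  0.0071 -0.0008] a [ 0.0028  0.0127 -0.0068]
```

View pics/s8.png

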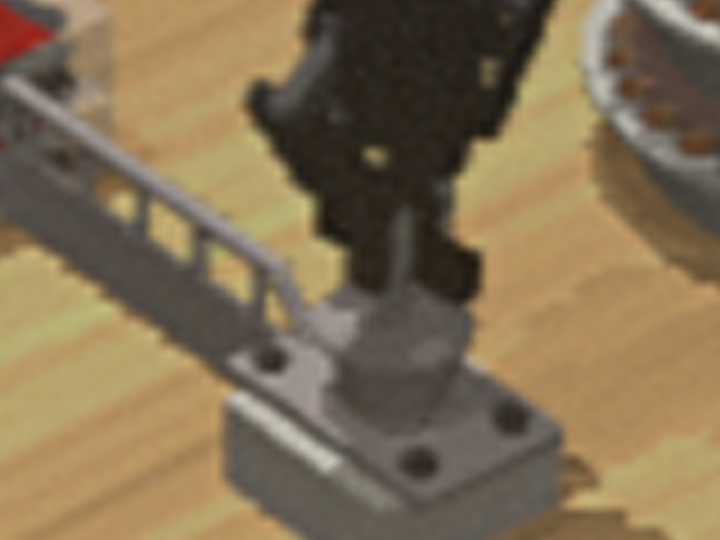

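```bash
python3 -m handwheel '[{"dx":0.06,"dy":0,"dz":0.05,"ax":0,"ay":0,"az":0},{"dx":0,"dy":0,"dz":0,"ax":0,"ay":0,"az":0}]'
python3 -m handwheel '[{"dx":0,"dy":0,"dz":-0.15,"ax":0,"ay":0,"az":0},{"dx":0,"dy":0,"dz":0,"ax":0,"ay":0,"az":0}]'
```

```text
clock: 12.75
eef_pos: [0.5952, -0.2091, 0.1032]
tool_rot: [-0.044, 0.999, 0.0, 0.003]
ft_force: [-4.6, 3.4, 14.8]
grip_width: 0.0109
clock: 12.95
eef_pos: [0.5945, -0.2095, 0.1037]
tool_rot: [-0.044, 0.999, 0.0, 0.001]
ft_force: [-0.2, -0.2, -2.1]
grip_width: 0.0109
```

Firmly seated with the load relieved; releasing and retreating straight up.

```bash
python3 -m handwheel '[{"dx":0,"dy":0,"dz":0,"ax":0,"ay":0,"az":0},{"dx":0,"dy":0,"dz":0,"ax":0,"ay":0,"az":0},{"dx":0,"dy":0,"dz":0,"ax":0,"ay":0,"az":0},{"dx":0,"dy":0,"dz":0,"ax":0,"ay":0,"az":0},{"dx":0,"dy":0,"dz":0,"ax":0,"ay":0,"az":0},{"dx":0,"dy":0,"dz":0,"ax":0,"ay":0,"az":0},{"dx":0,"dy":0,"dz":0,"ax":0,"ay":0,"az":0}]' 1
python3 -m handwheel '[{"dx":0,"dy":0,"dz":-0.2,"ax":0,"ay":0,"az":0},{"dx":0,"dy":0,"dz":-0.5,"ax":0,"ay":0,"az":0},{"dx":0,"dy":0,"dz":-0.8,"ax":0,"ay":0,"az":0},{"dx":0,"dy":0,"dz":-0.8,"ax":0,"ay":0,"az":0},{"dx":0,"dy":0,"dz":-0.8,"ax":0,"ay":0,"az":0},{"dx":0,"dy":0,"dz":-0.8,"ax":0,"ay":0,"az":0},{"dx":0.6,"dy":0,"dz":-0.8,"ax":0,"ay":0,"az":0},{"dx":0.8,"dy":0,"dz":0,"ax":0,"ay":0,"az":0},{"dx":0.8,"dy":0,"dz":0,"ax":0,"ay":0,"az":0},{"dx":0.8,"dy":0,"dz":0,"ax":0,"ay":0,"az":0},{"dx":0.8,"dy":0,"dz":0,"ax":0,"ay":0,"az":0},{"dx":0,"dy":0,"dz":0,"ax":0,"ay":0,"az":0}]'
python3 -c "
from h import *
aim([.595,-.209,.1033])
p=bot.camera('side');crop(p,'s9.png',280,125,80,60,9);crop(p,'s9h.png',190,205,100,75,7)
print('side proj handle ctr',proj(p,[.593,-.209,.099]))
for t in ('tee_pin_grip','knob_pin_grip'):
    for r in bot.trace(t,p): print(t,np.round(r['rect'],1),r['confidence'])
p=bot.camera('top');crop(p,'t9.png',345,130,80,60,9)"
```

```text
clock: 13.65
eef_pos: [0.594, -0.2094, 0.1034]
tool_rot: [-0.044, 0.999, 0.0, 0.001]
ft_force: [0.4, -0.2, -0.7]
grip_width: 0.0854
clock: 14.85
eef_pos: [0.4975, -0.2181, 0.2225]
tool_rot: [-0.043, 0.999, 0.0, 0.001]
ft_force: [-0.5, 0.8, -0.1]
grip_width: 0.085
t 14.85 pos [ 0.4975 -0.2181  0.2225] F [-0.5179  0.7946 -0.1399] w 0.08503867133644846 j [-0.4136  0.338   0.0653  1.2968  0.0009 -0.5001]
units d [-3.9106  0.0241  4.7721] a [ 0.0009  0.0102 -0.0168]
side proj handle ctr [284.8645 122.0917]
tee_pin_grip [283.7 126.3  18.6  22.2] 0.83
tee_pin_grip [247.9 258.8  38.9  41.2] 0.81
tee_pin_grip [208.4 268.4  39.3  37.5] 0.79
tee_pin_grip [187.3 281.6  41.4  34.4] 0.72
knob_pin_grip [169.1 212.1  23.6  28.5] 0.61
```

View pics/s9.png

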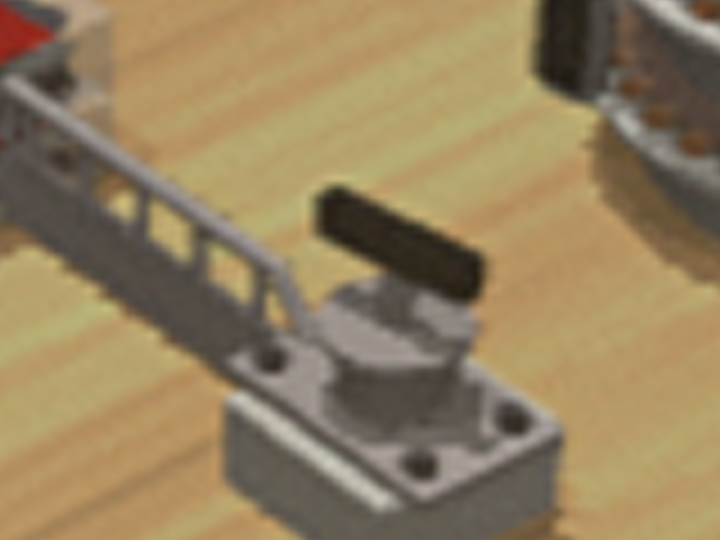

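View pics/t9.png

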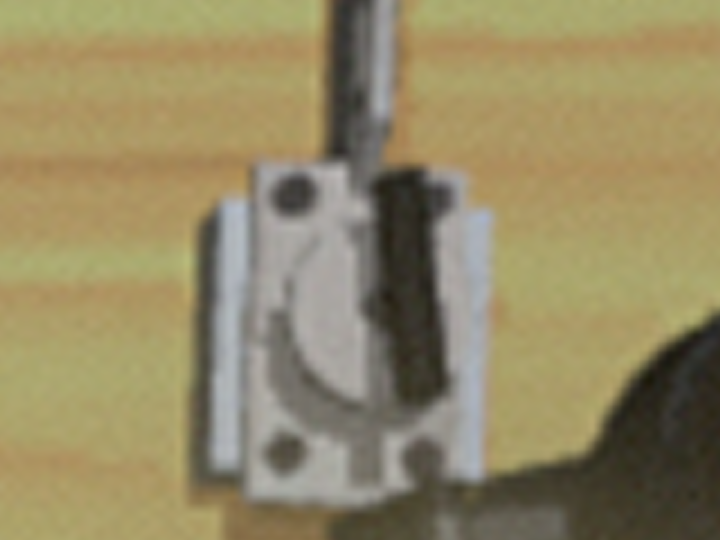

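View pics/s9h.png

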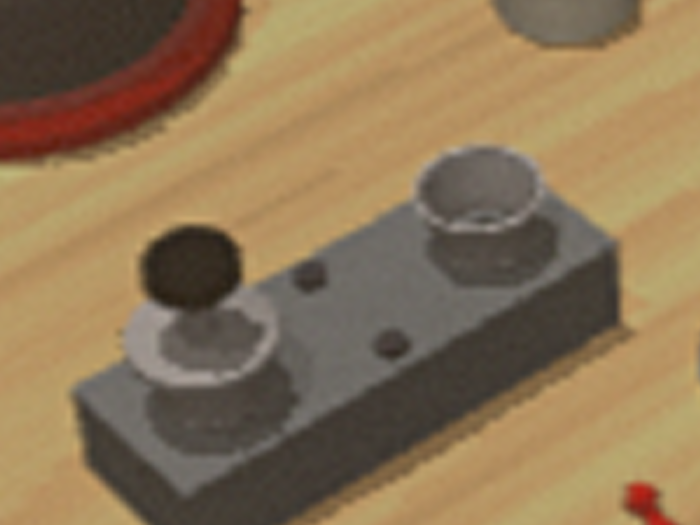

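```bash
python3 -c "
from h import *
a=bot.camera('top');b=bot.camera('side')
# bar top ends, top view; bar centre top z .107
e1=atz(a,305+402/9,100+172/9,.107);e2=atz(a,305+422/9,100+402/9,.107);print(e1,e2,(e1+e2)/2,np.linalg.norm(e1-e2))
print(tri([ray(a,350.6,131.9),ray(b,284.4,121.5)]))
print(atz(a,305+370/9,100+317/9,.07))
print(bot.get_obs()['clock']); bot.job_done()"
```

```text
[ 0.6257 -0.206   0.107 ] [ 0.5624 -0.2094  0.107 ] [ 0.5941 -0.2077  0.107 ] 0.0634304449367609
[ 0.5955 -0.2093  0.0997]
[ 0.5938 -0.2056  0.07  ]
15.15
the job is handed in; nothing more can be done
```

I pulled the black T-handled pin straight up out of the holder, carried it to the divider's foot and pressed it down until its flange met the rim. Then I let go, backed the arm away and handed the job in at about 15.2 s of the 42 s allowed.

**Seating:**
- The press stopped solid with the tool at z = 0.103 m, the same height at which I had gripped the pin seated in the holder.
- I added about 15 N of downward force to be sure, which is more than the 8 N the catch needs. I did not see a distinct snap peak in the force, because I only read it between calls.
- After release, the two cameras put the handle's centre at about (0.595, -0.209, 0.100). That is about 35 mm above the rim, against the 34 mm specified. The side picture shows no gap under the flange.

**Other pin:** The round-knobbed pin is still seated in the holder, and I did not touch the red and blue look-alikes.

**Problems along the way:**
- My first two move calls were refused because rows must carry all six numbers.
- On the way to the holder the last joint reached its range end and stopped short. I turned the gripper half a turn to get an equivalent grasp.
- Measurements of the socket's x position differed by 2–4 mm between the cameras. Pressing home gave about 7 N sideways, which I eased before letting go.

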